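Nest a turned-over U-channel between two others

ROBOT

A 6-joint arm with a two-finger parallel gripper is mounted at the origin on a cart in front of the work surface, level with it; the furniture and walls round the work are solid. World frame = base frame: x ahead of the robot, y to its left, z up, the work surface at z = 0. Lengths are in m, angles in degrees, forces in N, time in s.
With the tool pointing down it reaches from about 0.375 to 0.9 m from the base axis. Payload 3.1 kg.
Tool frame: the origin (TCP) lies on the centre line of the jaws, within the pads' length; the fingertips stand 11 mm ahead of it and the grasp point (between the pads) lies 8 mm behind it; z points along the fingers, y is the line along which they close (so a half turn about z gives the same grasp; the last joint's range is limited). The gripper opens to 87 mm and grips with 3 to 60 N. Pads are 19 mm wide; open, the fingers measure 117 mm over their backs; the gripper's body (75 mm by 190 mm) begins 51 mm behind the grasp point.
Start: joints at [60.59, 30.224, 82.088, -0, 67.689, -10.227], TCP at [0.205, 0.59, 0.234] pointing down, gripper open.
Joint ranges: [-176.69, 176.69], [-43.24, 126.21], [12.49, 139.97], [-82, 262], [0, 151.66], [-163.58, 163.58]. Speed limits (degrees/s): [159.86, 159.86, 180, 180, 180, 180].

INTERFACE

Orientations are given as a 3x3 rotation matrix whose columns are the frame's x, y, z axes.
In Python, from rig import * gives the robot as it stands.
- The arm moves only by the shell command python3 -m inch 'ROWS'. ROWS is JSON, a list of rows, each an object of numbers: "gripper": the opening in per cent of the stroke, from 0 (shut) to 100 (fully open); "dx", "dy", "dz": the shift along the tool's x, y, z in mm; "turn": the turn about the tool's z in rad. A call has 1 to 12 rows; each row is the pose to reach, as a shift and turn from the pose commanded when the call began, along the tool's axes at that moment; what a row does not reach only later rows make up. A row lasts 1/10 s, in which the tool goes at most 50 mm and 8.59 degrees, less where a joint would pass 70% of its speed; a pose out of reach is approached as far as the arm can. A call with a gripper value outside its range is refused whole. The fingers move at their own pace and stop on an object; the grip force is fixed at half the most. Time passes only in rows, so rows that repeat a pose let the fingers close. It gives the time, the measured TCP pose, the force and the opening at its end, in the units of the state.
- read_state(): the state, without advancing time (a new reading comes with each control period).
- capture(name): name is "scene" or "top" or "wrist"; returns the picture (480x640x3 uint8, red, green, blue); there is no depth.
- get_calibration(name): a dict with "camera_matrix" (3x3 intrinsics, pixels), "k1" (the pictures are not rectified: a ray, as slopes to the right and down, at radius r is drawn at 1 + k1 r^2 times it, then the intrinsics apply), "world_to_cam" (4x4, takes a point from world to camera coordinates); the wrist camera has in their place "T_tool_cam" (4x4, takes a point from camera to tool coordinates, whose origin is the TCP and whose axes are the flange's). Camera axes: x right, y down, z forward; pixel columns grow to the right and rows downward; lengths in m; the calibration is good to about 2 mm. A picture is of the moment at which its call begins: read the wrist's pose just before it. get_calibration takes no time and is no camera call.
- hand_in(): hands the job in, once; it reports no verdict.
Trained networks look in the newest picture that a camera, given by its name, has taken for a name from the list of things; names that differ only in an ending like _2 or _b are one class to them, and where a whole thing is asked for, a point or a joint stands for the part that bears it (a point fixed in the world has none). Each returns a list of dicts, best first, with "score" (0 to 1); they miss things now and then, are a little off and sometimes report something else, mostly with a low value. They report only what shows in the picture. A call takes as long as a camera call. They do not tell look-alikes from the thing itself.
- recognise(camera, query): "extent" ([centre column, centre row, width, height] in pixels, round what is visible of it).
The state is a dict: "time_s": time; "joint_positions": joint angles; "qvel": joint speeds; "tau": joint torques, N m; "position": TCP position; "tcp_rot": TCP orientation; "force": force on the tool from outside, world axes, zero at the start; "moment": the same for the moment, N m; "opening": opening from 0.0 (shut) to 1.0 (fully open).
Only numpy, scipy, OpenCV 4.12 (cv2) and the standard library are available. Lean on these libraries where they do the work, as an engineer would, in place of code of your own. Each camera call takes 0.05 s, during which the arm holds its last target. There are 200 camera calls.

TASK

Nest the loose aluminium U-channel with the two that lie legs-up in the flat dark steel packing cradle: turn it over on the bench, putting it down and taking it again another way, then lower it (do not drop it) into the cradle legs-down, so that one of its legs stands inside each of the two channels. It must end fully down and level, with its ends in line with the ends of the other two, which stay seated in the cradle; let go of it and leave everything else on the bench where it is.

Things in the scene. Friction and masses are not known exactly. Their poses are not given: they have to be found in the camera images.
- channel_c: The loose aluminium U-channel on the bench, legs-up at first, length roughly pointing away from the robot. 60 mm long, 36 wide, 26 high, walls 5 mm (26 clear between legs, 21 deep), ends open, about 110 g. Origin: centre of the web's outer face (underside at first). y along the length, x across, z from web to leg tips (must point down when nested). Symmetric: either way round will do.
- channel_a: One of two channels, same size and frame as channel_c, lying loose and legs-up in the cradle; origin 22.5 mm to the cradle's -x side of its middle line, 6 mm above the bench; about 0.5 mm play. Leg tips 32 mm above the bench.
- channel_b: The other channel in the cradle, same as channel_a but 22.5 mm to the cradle's +x side. (The bench around x 0.42, y -0.09, in front of the cradle, is kept clear for turning the loose channel; a microscope stands at the left and a joystick console 0.12 m high at the left of the cradle: keep the arm clear of them.)
- cradle: Dark steel flat cradle fixed to the bench, 106 x 78 mm, base 6 mm thick; origin: centre of its underside. y runs along the two channels in it. Between them a rib 8 mm wide, 12 high; rails 12 high outside them; end lips only 4 mm high, so channel ends can be reached. The two facing legs with the rib measure 19 mm across; the turned channel fits over them with 3.5 mm spare each side.
- nest (a point): Where channel_c's origin lies once nested: on the cradle's middle, 37 mm above the bench (the turned channel's web is then on top, its leg tips on the webs of the other two). Axes as the cradle's.
There are look-alikes about, which are no part of the job. Leave any green or purple look-alike of the channel_c alone.

How it is judged:
By the outcome, as a careful person would: the job done as asked, in the order asked, and still so for the second after the job is handed in, with the robot touching nothing.
It also fails if it takes over 72 s, if anything falls off the work surface, if the arm or the gripper's body presses on something with over 40 N, if the wrist force passes 120 N, or if a joint passes its speed limit or range.

## Working session

There is one attempt and no reset: what is moved stays moved. The work goes in short steps, Python scripts to look and compute and a shell command to move; the robot and the scene stay as the last step left them, time stands still between calls to the robot, and variables do not carry over. Pictures are saved under pics/ and viewed, on a budget of 10 in all, crops included, one or two more only if the job needs it, and the job is handed in when it is done.

```bash
ls; mkdir -p pics; python3 - <<'E'
from rig import *
import cv2
for c in ["scene","top","wrist"]:
    im=capture(c); cv2.imwrite(f"pics/{c}0.png",im[:,:,::-1])
    print(c,get_calibration(c))
    for q in ["channel_c","cradle"]:
        print(q,recognise(c,q))
s=read_state(); print(s)
E
```

```text
pics
scene {'camera_matrix': array([[540.87423718,   0.        , 316.73746454],
       [  0.        , 540.87423718, 239.13674864],
       [  0.        ,   0.        ,   1.        ]]), 'k1': 0.04385525190294484, 'world_to_cam': array([[-0.47081997, -0.88217253,  0.01000939,  0.22323516],
       [-0.6340304 ,  0.33045252, -0.69914704,  0.43150859],
       [ 0.61346068, -0.33551864, -0.71490785,  0.54041112],
       [ 0.        ,  0.        ,  0.        ,  1.        ]])}
channel_c [{'extent': [311.8, 238.9, 39.1, 26.2], 'score': 0.78}, {'extent': [175.9, 227.1, 39.8, 27.6], 'score': 0.78}, {'extent': [317.8, 257.3, 58.1, 53.2], 'score': 0.73}, {'extent': [358.2, 191.2, 39.5, 29.5], 'score': 0.7}, {'extent': [321.1, 259.7, 40.4, 27.2], 'score': 0.6}, {'extent': [319.9, 341.0, 47.2, 50.7], 'score': 0.58}]
cradle [{'extent': [317.1, 260.5, 60.1, 45.6], 'score': 0.95}]
top {'camera_matrix': array([[452.65619893,   0.        , 315.22309106],
       [  0.        , 452.65619893, 235.45192912],
       [  0.        ,   0.        ,   1.        ]]), 'k1': -0.06869911849470874, 'world_to_cam': arra
[... 1346 characters left out ...]
,  8.20924320e+01, -6.99792742e-05,
        6.76886912e+01, -1.02264328e+01]), 'qvel': array([-0.08746521, -0.02590007, -0.18303609, -0.02338449,  0.02036622,
        0.06813073]), 'tau': array([-6.72313327e-04, -4.39545214e+01, -1.76724136e+01,  6.33359794e-02,
        5.21535147e-02, -6.79060827e-05]), 'position': array([0.20529821, 0.59024751, 0.23346736]), 'tcp_rot': array([[-9.44472807e-01,  3.28589577e-01, -8.23427938e-05],
       [ 3.28589586e-01,  9.44472796e-01, -1.48378429e-04],
       [ 2.90149235e-05, -1.67196376e-04, -9.99999986e-01]]), 'force': array([ 0.23324692, -0.03358794, -0.59912509]), 'moment': array([-0.01020783,  0.0035694 ,  0.03207318]), 'opening': 0.994087800966311}
```

```bash
python3 - <<'E'
import cv2
a=cv2.imread("pics/top0.png")[90:390,160:560]; cv2.imwrite("pics/top0c.png",cv2.resize(a,(800,600),interpolation=cv2.INTER_CUBIC))
E
```

```text
(no output)
```

View pics/top0c.png

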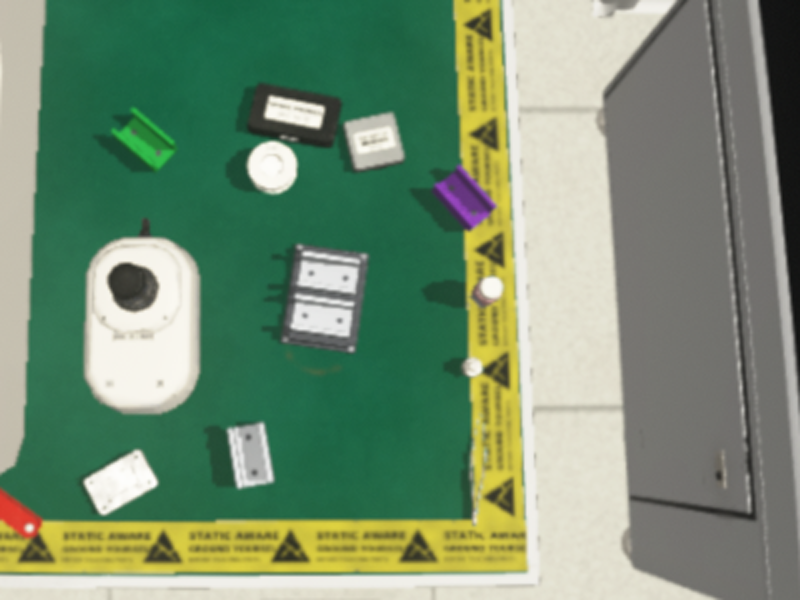

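View pics/scene0.png

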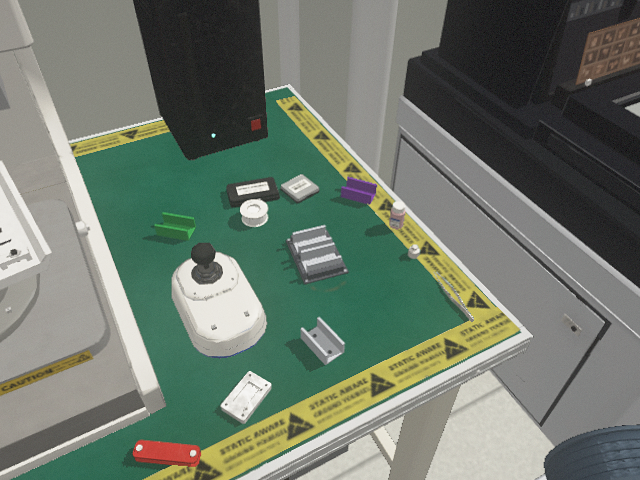

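The top crop shows the loose grey channel at crop (250,455), which is full (285,318), legs-up with its length roughly along world x. The cradle with its two channels is at crop (325,297), full (322,238), and its y axis lies across the picture. The console is to the left of the cradle. The scene view confirms that c is legs-up.

```bash
cat > h.py <<'E'
from rig import *
import numpy as np, cv2
def cam(name, st=None):
    c=get_calibration(name); K=c["camera_matrix"]; k=c["k1"]
    if name=="wrist":
        T=np.eye(4); T[:3,:3]=st["tcp_rot"]; T[:3,3]=st["position"]
        W=np.linalg.inv(T@c["T_tool_cam"])
    else: W=c["world_to_cam"]
    return K,np.array([k,0,0,0.]),W
def proj(C,P):
    K,d,W=C
    return cv2.projectPoints(np.atleast_2d(np.array(P,float)),cv2.Rodrigues(W[:3,:3])[0],W[:3,3],K,d)[0][:,0]
def back(C,uv,z):
    K,d,W=C
    n=cv2.undistortPoints(np.array(uv,float).reshape(-1,1,2),K,d)[:,0]
    r=np.c_[n,np.ones(len(n))]@W[:3,:3]; o=-W[:3,:3].T@W[:3,3]
    return o+r*((z-o[2])/r[:,2])[:,None]
E
python3 - <<'E'
from h import *
C=cam("top")
cr=lambda p:[(160+p[0]/2,90+p[1]/2)]
for n,p,z in [("c",(250,455),.013),("c far",(245,424),.026),("c near",(256,486),.026),("cradle",(325,297),.02),("crTL",(296,245),.012),("crTR",(368,254),.012),("crBL",(283,342),.012),("crBR",(356,351),.012),("console R",(200,330),.04),("stick",(135,285),.12),("white box",(158,475),.02),("edge bottom",(300,520),0)]:
    print(n,back(C,cr(p),z).round(4))
s=read_state();R=s["tcp_rot"];print(np.degrees(np.arctan2(R[1,:2],R[0,:2])))
E
```

```text
c [[0.4387 0.0091 0.013 ]]
c far [[0.4694 0.0133 0.026 ]]
c near [[0.4085 0.0022 0.026 ]]
cradle [[ 0.5982 -0.0677  0.02  ]]
crTL [[ 0.6549 -0.0381  0.012 ]]
crTR [[ 0.6447 -0.1132  0.012 ]]
crBL [[ 0.553  -0.0243  0.012 ]]
crBR [[ 0.5432 -0.0991  0.012 ]]
console R [[0.5624 0.0577 0.04  ]]
stick [[0.5941 0.1083 0.12  ]]
white box [[0.4193 0.1005 0.02  ]]
edge bottom [[ 0.3733 -0.0407  0.    ]]
[160.81680854  70.81680882]
```

```bash
python3 - <<'E'
import cv2,numpy as np
a=cv2.imread("pics/top0.png");b=cv2.imread("pics/wrist0.png")
cv2.imwrite("pics/tw.png",np.hstack([cv2.resize(a,(400,300)),cv2.resize(b,(400,300))]))
E
```

```text
(no output)
```

View pics/tw.png

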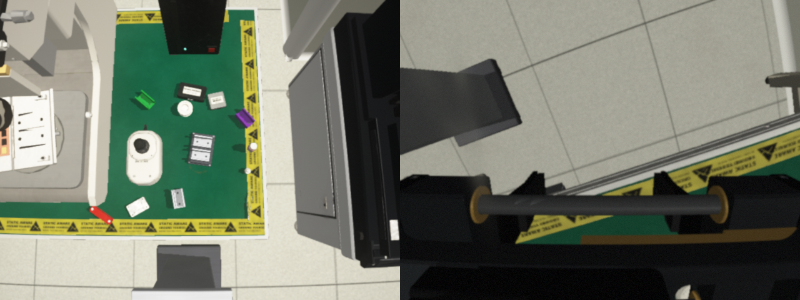

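```bash
python3 - <<'E'
from h import *
C=cam("top")
for p in [(155,328),(80,320),(0,320),(185,345),(150,200)]:
    print(p,[back(C,[p],z)[0].round(3)[:2] for z in (0,.1,.2)])
s=read_state();R=s["tcp_rot"];p=s["position"]
for w in [(.25,.33),(.36,.13),(.425,.015)]:
    print(w,(R.T@(np.array([*w,.21])-p)*1000).round(0))
E
```

```text
(155, 328) [array([0.418, 0.277]), array([0.421, 0.242]), array([0.424, 0.207])]
(80, 320) [array([0.433, 0.438]), array([0.435, 0.385]), array([0.436, 0.333])]
(0, 320) [array([0.431, 0.616]), array([0.433, 0.544]), array([0.435, 0.473])]
(185, 345) [array([0.384, 0.214]), array([0.39 , 0.185]), array([0.397, 0.157])]
(150, 200) [array([0.688, 0.302]), array([0.662, 0.264]), array([0.637, 0.226])]
(0.25, 0.33) [-128. -231.   24.]
(0.36, 0.13) [-297. -384.   24.]
(0.425, 0.015) [-397. -471.   24.]
```

```bash
python3 -m inch '[{"dx":-128,"dy":-231},{"dx":-128,"dy":-231},{"dx":-128,"dy":-231},{"dx":-128,"dy":-231},{"dx":-128,"dy":-231},{"dx":-128,"dy":-231},{"dx":-297,"dy":-384,"dz":24,"turn":0.5},{"dx":-297,"dy":-384,"dz":24,"turn":0.5},{"dx":-297,"dy":-384,"dz":24,"turn":0.5},{"dx":-297,"dy":-384,"dz":24,"turn":0.5},{"dx":-297,"dy":-384,"dz":24,"turn":1.06},{"dx":-397,"dy":-471,"dz":24,"turn":1.06}]'; python3 -m inch '[{"dx":0},{"dx":0}]'
```

```text
invalid input
invalid input
```

```bash
python3 -m inch '[{"gripper":100,"dx":-128,"dy":-231,"dz":0,"turn":0},{"gripper":100,"dx":-128,"dy":-231,"dz":0,"turn":0},{"gripper":100,"dx":-128,"dy":-231,"dz":0,"turn":0},{"gripper":100,"dx":-128,"dy":-231,"dz":0,"turn":0},{"gripper":100,"dx":-128,"dy":-231,"dz":0,"turn":0},{"gripper":100,"dx":-128,"dy":-231,"dz":0,"turn":0},{"gripper":100,"dx":-297,"dy":-384,"dz":24,"turn":0.5},{"gripper":100,"dx":-297,"dy":-384,"dz":24,"turn":0.5},{"gripper":100,"dx":-297,"dy":-384,"dz":24,"turn":0.5},{"gripper":100,"dx":-297,"dy":-384,"dz":24,"turn":0.5},{"gripper":100,"dx":-297,"dy":-384,"dz":24,"turn":1.06},{"gripper":100,"dx":-397,"dy":-471,"dz":24,"turn":1.06}]'
```

```text
time_s: 1.65
position: [0.3837, 0.0858, 0.2094]
tcp_rot: [[-0.417, 0.909, -0.002], [0.909, 0.417, 0.001], [0.001, -0.001, -1.0]]
force: [0.4, -0.3, 0.2]
opening: 1.002
```

```bash
python3 -m inch '[{"gripper":100,"dx":-77,"dy":10,"dz":0,"turn":0.255},{"gripper":100,"dx":-77,"dy":10,"dz":0,"turn":0.255},{"gripper":100,"dx":-77,"dy":10,"dz":0,"turn":0.255},{"gripper":100,"dx":-77,"dy":10,"dz":0,"turn":0.255}]'
python3 - <<'E'
from h import *
s=read_state(); im=capture("wrist"); cv2.imwrite("pics/w1.png",im[:,:,::-1])
R=s["tcp_rot"]; print(s["position"],np.degrees(np.arctan2(R[1,1],R[0,1])),s["qvel"].round(1))
np.save("s1.npy",s,allow_pickle=True)
for q in ["channel_c","cradle"]: print(recognise("wrist",q))
E
```

```text
time_s: 2.05
position: [0.4259, 0.0207, 0.2095]
tcp_rot: [[-0.179, 0.984, -0.001], [0.984, 0.179, 0.0], [0.001, -0.001, -1.0]]
force: [-0.8, -0.5, -0.4]
opening: 1.003
[0.42588607 0.02073737 0.20948253] 10.324823626569033 [ 2.  -0.7  1.9  0.   0.3  0. ]
[{'extent': [630.7, 189.4, 18.6, 39.9], 'score': 0.85}, {'extent': [480.9, 306.5, 15.6, 12.0], 'score': 0.77}, {'extent': [331.0, 230.9, 62.3, 40.5], 'score': 0.76}, {'extent': [454.8, 299.2, 34.5, 24.6], 'score': 0.61}]
[{'extent': [456.2, 287.0, 63.4, 29.6], 'score': 0.73}]
```

View pics/w1.png

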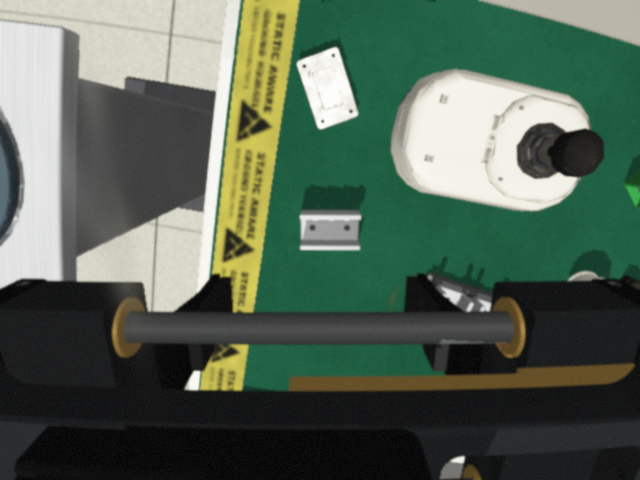

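```bash
cat >> h.py <<'E'
from scipy.optimize import minimize
def chan(x,y,yaw,h=.026,w=.036,L=.060,z0=0.):
    "box corners, yaw deg = world direction of the length"
    a=np.radians(yaw); l=np.array([np.cos(a),np.sin(a),0]); n=np.array([-np.sin(a),np.cos(a),0])
    return np.array([[x,y,z0]+i*L/2*l+j*w/2*n+[0,0,k*h] for i in(-1,1) for j in(-1,1) for k in(0,1)])
def fit(C,im,roi,p0,S=6,smax=70,vmin=90,**k):
    x0,y0,x1,y1=roi; hsv=cv2.cvtColor(im[y0:y1,x0:x1],cv2.COLOR_RGB2HSV)
    m=((hsv[...,1]<smax)&(hsv[...,2]>vmin)).astype(np.uint8)
    n,lab,st,_=cv2.connectedComponentsWithStats(m); m=(lab==1+np.argmax(st[1:,4])).astype(np.uint8)
    m=cv2.morphologyEx(m,cv2.MORPH_CLOSE,np.ones((5,5)))
    def cost(v):
        q=proj(C,chan(*v[:2],v[2]*100,**k)); q=(q-[x0,y0]+.5)*S
        r=np.zeros(((y1-y0)*S,(x1-x0)*S),np.uint8)
        cv2.fillConvexPoly(r,cv2.convexHull(np.round(q*16).astype(np.int32)),1,shift=4)
        r=cv2.resize(r.astype(np.float32),(x1-x0,y1-y0),interpolation=cv2.INTER_AREA)
        return np.abs(r-m).sum()
    v0=np.array([p0[0],p0[1],p0[2]/100]); sim=np.vstack([v0]+[v0+d for d in np.diag([.004,.004,.05])])
    o=minimize(cost,v0,method="Nelder-Mead",options=dict(initial_simplex=sim,xatol=1e-5,fatol=.1))
    return o.x*[1,1,100],o.fun,m
E
python3 - <<'E'
from h import *
s=np.load("s1.npy",allow_pickle=True).item(); C=cam("wrist",s)
im=cv2.imread("pics/w1.png")[:,:,::-1].copy()
v,f,m=fit(C,im,(285,195,378,268),(.439,.008,10)); print("wrist",v.round(4),f,m.sum())
C=cam("top"); im=cv2.imread("pics/top0.png")[:,:,::-1].copy()
v,f,m=fit(C,im,(268,295,304,340),(.439,.008,10)); print("top",v.round(4),f,m.sum())
E
```

```text
wrist [4.3940e-01 8.2000e-03 9.6018e+00] 123.27778625488281 2399
top [4.39400e-01 9.40000e-03 1.03487e+01] 40.916664123535156 619
```

The wrist picture shows c at (331,231), square to the picture, and the wrist and top fits agree to about 1 mm. The tool can't tilt, so I'll roll the channel over its edge: grip the ends of its right leg near the top, press, and pull round the lower corner.

```bash
python3 -m inch '[{"gripper":100,"dx":-30,"dy":11,"dz":50,"turn":0},{"gripper":100,"dx":-30,"dy":11,"dz":100,"turn":0},{"gripper":100,"dx":-30,"dy":11,"dz":140,"turn":0},{"gripper":100,"dx":-30,"dy":11,"dz":160,"turn":0},{"gripper":100,"dx":-30,"dy":11,"dz":178,"turn":0},{"gripper":100,"dx":-30,"dy":11,"dz":178,"turn":0},{"gripper":0,"dx":-30,"dy":11,"dz":178,"turn":0},{"gripper":0,"dx":-30,"dy":11,"dz":178,"turn":0},{"gripper":0,"dx":-30,"dy":11,"dz":178,"turn":0},{"gripper":0,"dx":-30,"dy":11,"dz":178,"turn":0},{"gripper":0,"dx":-30,"dy":11,"dz":178,"turn":0},{"gripper":0,"dx":-30,"dy":11,"dz":178,"turn":0}]'; python3 -m inch '[{"gripper":0,"dx":0,"dy":0,"dz":0,"turn":0},{"gripper":0,"dx":0,"dy":0,"dz":1.5,"turn":0}]'
```

```text
time_s: 3.4
position: [0.4428, -0.0066, 0.0323]
tcp_rot: [[-0.18, 0.984, 0.002], [0.984, 0.18, -0.0], [-0.001, 0.001, -1.0]]
force: [0.1, 0.3, 7.1]
opening: 0.661
time_s: 3.6
position: [0.4429, -0.0067, 0.0317]
tcp_rot: [[-0.18, 0.984, 0.002], [0.984, 0.18, -0.001], [-0.001, 0.002, -1.0]]
force: [-2.8, -0.9, 33.2]
opening: 0.665
```

```bash
python3 -m inch '[{"gripper":0,"dx":-2,"dy":0,"dz":0,"turn":0},{"gripper":0,"dx":-4,"dy":0,"dz":0,"turn":0},{"gripper":0,"dx":-6,"dy":0,"dz":0.2,"turn":0},{"gripper":0,"dx":-8,"dy":0,"dz":0.6,"turn":0},{"gripper":0,"dx":-8,"dy":0,"dz":0.6,"turn":0}]'
python3 - <<'E'
from h import *
s=read_state(); im=capture("wrist"); sc=capture("scene")
print(s["force"].round(1),s["moment"].round(2))
a=cv2.resize(im[120:360,200:440],(400,400),interpolation=cv2.INTER_CUBIC); b=cv2.resize(sc[280:400,260:380],(400,400),interpolation=cv2.INTER_CUBIC)
cv2.imwrite("pics/r1.png",np.hstack([a,b])[:,:,::-1])
E
```

```text
time_s: 4.1
position: [0.4443, -0.0149, 0.031]
tcp_rot: [[-0.18, 0.984, 0.002], [0.984, 0.18, -0.001], [-0.001, 0.002, -1.0]]
force: [-0.4, -0.6, 16.4]
opening: 0.665
[-0.4 -0.6 16.4] [-0.19  0.36 -0.02]
```

View pics/r1.png

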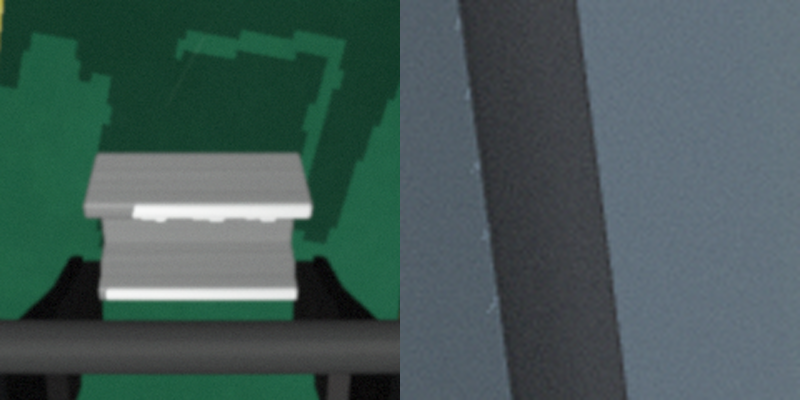

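The wrist view shows c between the fingers, with the far leg's bottom edge at row 212, its tip at row 243 and the near leg's tip at row 296. I'll compare those rows with the model to get the tilt.

```bash
cat >> h.py <<'E'
def rolled(th,Cs):
    "section points (s,z) of c rolled th deg about its corner C at s=Cs (along -tool x); far bottom, far tip out, near tip in, near tip out"
    q=np.array([[-36,0],[-36,26],[-5,26],[0,26],[0,0]],float); t=np.radians(th)
    return np.c_[Cs+q[:,0]*np.cos(t)+q[:,1]*np.sin(t), -q[:,0]*np.sin(t)+q[:,1]*np.cos(t)]
def rows(st,th,Cs):
    "wrist rows of those points, mid-length; Cs in mm ahead of TCP along -tool x"
    R=st["tcp_rot"]; p=st["position"]; r=rolled(th,Cs)/1000
    P=np.array([[*(p-R[:,0]*a)[:2],z] for a,z in r]); return proj(cam("wrist",st),P)[:,1]
E
python3 - <<'E'
from h import *
s=read_state()
for th in (0,10,20): print(th,[rows(s,th,c).round(0) for c in (2.5,-2.5,-5)])
E
```

```text
0 [array([218., 230., 293., 303., 282.]), array([208., 219., 283., 293., 273.]), array([203., 214., 278., 288., 269.])]
10 [array([221., 244., 302., 311., 282.]), array([212., 233., 293., 301., 273.]), array([207., 228., 288., 297., 269.])]
20 [array([227., 261., 311., 318., 282.]), array([217., 250., 301., 308., 273.]), array([212., 244., 296., 304., 269.])]
```

It matches 20° of tilt with the corner staying put, so the rolling works. I'll carry on to about 70°.

```bash
python3 -m inch '[{"gripper":0,"dx":-2,"dy":0,"dz":0.5,"turn":0},{"gripper":0,"dx":-4,"dy":0,"dz":1.3,"turn":0},{"gripper":0,"dx":-5.8,"dy":0,"dz":2.2,"turn":0},{"gripper":0,"dx":-7.5,"dy":0,"dz":3.3,"turn":0},{"gripper":0,"dx":-9.2,"dy":0,"dz":4.5,"turn":0},{"gripper":0,"dx":-10.7,"dy":0,"dz":5.9,"turn":0},{"gripper":0,"dx":-12.1,"dy":0,"dz":7.4,"turn":0},{"gripper":0,"dx":-13.4,"dy":0,"dz":9,"turn":0},{"gripper":0,"dx":-14.5,"dy":0,"dz":10.7,"turn":0},{"gripper":0,"dx":-15.5,"dy":0,"dz":12.5,"turn":0},{"gripper":0,"dx":-15.8,"dy":0,"dz":13,"turn":0}]'
python3 - <<'E'
from h import *
s=read_state(); im=capture("wrist"); sc=capture("scene")
print(s["force"].round(1),s["moment"].round(2))
a=cv2.resize(im[120:360,200:440],(400,400),interpolation=cv2.INTER_CUBIC)
cv2.imwrite("pics/r2.png",a[:,:,::-1])
for th in (60,70,80): print(th,[rows(s,th,c).round(0) for c in (-16,-21)])
E
```

```text
time_s: 5.3
position: [0.447, -0.0301, 0.017]
tcp_rot: [[-0.179, 0.984, 0.001], [0.984, 0.179, -0.0], [-0.0, 0.001, -1.0]]
force: [0.2, 1.5, 7.1]
opening: 0.672
[0.2 1.5 7.1] [0.32 0.03 0.05]
60 [array([241., 307., 311., 311., 258.]), array([228., 295., 301., 302., 248.])]
70 [array([256., 322., 312., 311., 258.]), array([244., 311., 303., 301., 248.])]
80 [array([272., 335., 312., 309., 258.]), array([260., 324., 303., 300., 248.])]
```

View pics/r2.png

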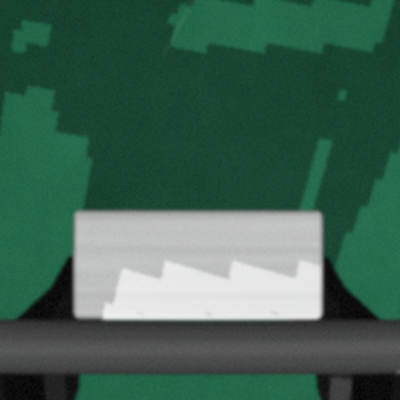

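Rows 246 and 312 match 70° of tilt. I'll go a little further, let go so it settles on its side, then rise and look.

```bash
python3 -m inch '[{"gripper":0,"dx":-0.7,"dy":0,"dz":1.5,"turn":0},{"gripper":0,"dx":-1.3,"dy":0,"dz":3,"turn":0},{"gripper":78,"dx":-1.3,"dy":0,"dz":2.5,"turn":0},{"gripper":100,"dx":-1.3,"dy":0,"dz":2.5,"turn":0},{"gripper":100,"dx":-1.3,"dy":0,"dz":2.5,"turn":0},{"gripper":100,"dx":-1,"dy":0,"dz":-40,"turn":0},{"gripper":100,"dx":-1,"dy":0,"dz":-80,"turn":0},{"gripper":100,"dx":-1,"dy":0,"dz":-130,"turn":0},{"gripper":100,"dx":-1,"dy":0,"dz":-130,"turn":0},{"gripper":100,"dx":-1,"dy":0,"dz":-130,"turn":0}]'
python3 - <<'E'
from h import *
s=read_state(); im=capture("wrist"); cv2.imwrite("pics/w2.png",im[:,:,::-1]); np.save("s2.npy",s,allow_pickle=True)
R=s["tcp_rot"];p=s["position"];C=cam("wrist",s)
c=p+R[:,0]*.0217-R[:,0]*.013  # centre of the footprint
print(p,c,proj(C,[[*c[:2],.018]]),proj(C,chan(c[0]-.005,c[1],10,h=.036,w=.026)).round(0).tolist())
t=capture("top"); cv2.imwrite("pics/top2.png",t[:,:,::-1])
u=proj(C,[[*c[:2],.018]])[0].astype(int)
for tag,CC,I,hs in (("wrist",C,im,55),("top",cam("top"),t,24)):
    u=proj(CC,[[*c[:2],.018]])[0].astype(int)
    v,f,m=fit(CC,I,(u[0]-hs,u[1]-hs,u[0]+hs,u[1]+hs),(c[0],c[1],10),h=.036,w=.026); print(tag,v.round(4),f,m.sum())
a=cv2.resize(im[120:360,200:440],(400,400)); b=cv2.resize(t[290:350,270:330],(400,400),interpolation=cv2.INTER_CUBIC)
cv2.imwrite("pics/r3.png",np.hstack([a,b])[:,:,::-1])
E
```

```text
time_s: 6.4
position: [0.4472, -0.031, 0.1475]
tcp_rot: [[-0.18, 0.984, 0.003], [0.984, 0.18, -0.001], [-0.001, 0.003, -1.0]]
force: [-0.1, -0.5, -0.6]
opening: 0.999
[ 0.44723339 -0.03099623  0.14750797] [ 0.44566622 -0.02243856  0.14749543] [[318.21071952 221.62707899]] [[278.0, 230.0], [273.0, 242.0], [277.0, 201.0], [272.0, 209.0], [347.0, 231.0], [351.0, 242.0], [348.0, 201.0], [352.0, 209.0]]
wrist [ 0.4452 -0.0216 10.3678] 129.52777099609375 3127
top [ 4.48200e-01  8.20000e-03 -1.07771e+01] 1752.5 2196
```

View pics/r3.png

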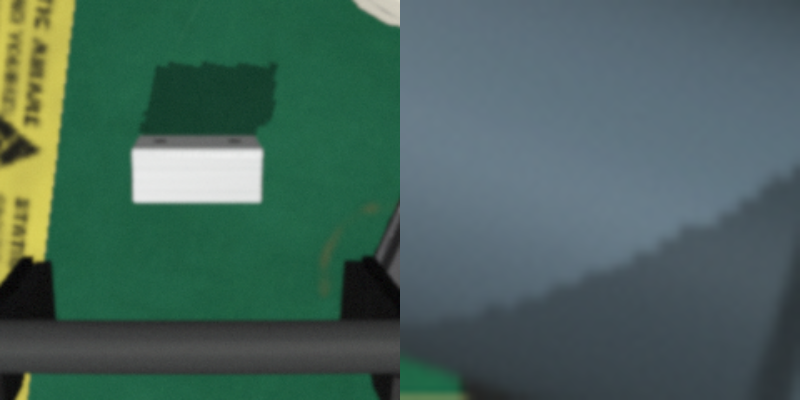

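c is now on its side: leg top at (197,175) in the left half, web toward +y, centre (0.445,-0.022), yaw 10.3°. For the second roll I'll grip the free end of the upper leg.

```bash
python3 -m inch '[{"gripper":100,"dx":-7.4,"dy":0,"dz":50,"turn":0},{"gripper":100,"dx":-7.4,"dy":0,"dz":80,"turn":0},{"gripper":100,"dx":-7.4,"dy":0,"dz":105.5,"turn":0},{"gripper":100,"dx":-7.4,"dy":0,"dz":105.5,"turn":0},{"gripper":0,"dx":-7.4,"dy":0,"dz":105.5,"turn":0},{"gripper":0,"dx":-7.4,"dy":0,"dz":105.5,"turn":0},{"gripper":0,"dx":-7.4,"dy":0,"dz":105.5,"turn":0},{"gripper":0,"dx":-7.4,"dy":0,"dz":105.5,"turn":0},{"gripper":0,"dx":-7.4,"dy":0,"dz":105.5,"turn":0},{"gripper":0,"dx":-7.4,"dy":0,"dz":105.5,"turn":0},{"gripper":0,"dx":-7.4,"dy":0,"dz":105.5,"turn":0},{"gripper":0,"dx":-7.4,"dy":0,"dz":106.5,"turn":0}]';python3 -m inch '[{"gripper":0,"dx":-2,"dy":0,"dz":0.2,"turn":0},{"gripper":0,"dx":-4,"dy":0,"dz":0.2,"turn":0},{"gripper":0,"dx":-6,"dy":0,"dz":0.2,"turn":0},{"gripper":0,"dx":-9,"dy":0,"dz":0.7,"turn":0},{"gripper":0,"dx":-11.6,"dy":0,"dz":1.3,"turn":0}]'
python3 - <<'E'
from h import *
s=read_state(); im=capture("wrist"); print(s["force"].round(1),s["moment"].round(2))
cv2.imwrite("pics/r4.png",cv2.resize(im[120:360,200:440],(400,400),interpolation=cv2.INTER_CUBIC)[:,:,::-1])
R=s["tcp_rot"];p=s["position"]
for th in (0,20,30):
  for Cs in (-10.6,-4,-15.5):
    q=np.array([[-26,0],[-26,36],[0,36],[0,0]],float);t=np.radians(th)
    r=np.c_[Cs+q[:,0]*np.cos(t)+q[:,1]*np.sin(t),-q[:,0]*np.sin(t)+q[:,1]*np.cos(t)]/1000
    print(th,Cs,proj(cam("wrist",s),[[*(p-R[:,0]*a)[:2],z] for a,z in r])[:,1].round(0))
E
```

```text
time_s: 7.7
position: [0.4488, -0.0385, 0.0413]
tcp_rot: [[-0.18, 0.984, 0.002], [0.984, 0.18, -0.001], [-0.001, 0.002, -1.0]]
force: [-1.9, -0.8, 22.2]
opening: 0.655
time_s: 8.2
position: [0.4509, -0.0501, 0.0398]
tcp_rot: [[-0.18, 0.984, 0.002], [0.984, 0.18, -0.001], [-0.002, 0.002, -1.0]]
force: [0.1, -1.6, 9.5]
opening: 0.656
[ 0.1 -1.6  9.5] [-0.21  0.19 -0.02]
0 -10.6 [209. 224. 278. 254.]
0 -4 [220. 238. 291. 265.]
0 -15.5 [200. 213. 268. 246.]
20 -10.6 [215. 258. 300. 254.]
20 -4 [227. 272. 313. 265.]
20 -15.5 [206. 248. 291. 246.]
30 -10.6 [220. 276. 308. 254.]
30 -4 [233. 289. 320. 265.]
30 -15.5 [211. 265. 299. 246.]
```

View pics/r4.png

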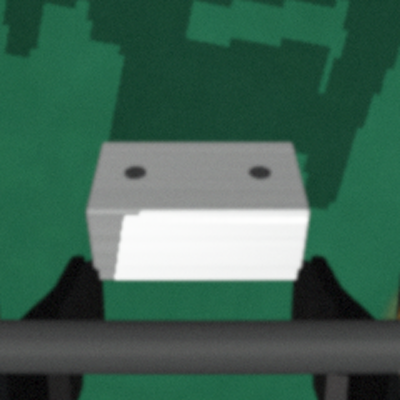

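The rows read 205, 246 and 288, which match 20° again. Continuing over to about 80° and releasing.

```bash
python3 -m inch '[{"gripper":0,"dx":-2.8,"dy":0,"dz":0.9,"turn":0},{"gripper":0,"dx":-5.5,"dy":0,"dz":2,"turn":0},{"gripper":0,"dx":-8.1,"dy":0,"dz":3.4,"turn":0},{"gripper":0,"dx":-10.6,"dy":0,"dz":5,"turn":0},{"gripper":0,"dx":-13,"dy":0,"dz":6.8,"turn":0},{"gripper":0,"dx":-15,"dy":0,"dz":8.8,"turn":0},{"gripper":0,"dx":-17,"dy":0,"dz":11,"turn":0},{"gripper":0,"dx":-18.8,"dy":0,"dz":13.3,"turn":0},{"gripper":0,"dx":-20.4,"dy":0,"dz":15.8,"turn":0},{"gripper":0,"dx":-21.7,"dy":0,"dz":18.4,"turn":0},{"gripper":0,"dx":-22.8,"dy":0,"dz":21.1,"turn":0},{"gripper":0,"dx":-23.7,"dy":0,"dz":23.7,"turn":0}]'; python3 -m inch '[{"gripper":78,"dx":0,"dy":0,"dz":0,"turn":0},{"gripper":100,"dx":0,"dy":0,"dz":0,"turn":0},{"gripper":100,"dx":0,"dy":0,"dz":0,"turn":0},{"gripper":100,"dx":0,"dy":0,"dz":-40,"turn":0},{"gripper":100,"dx":0,"dy":0,"dz":-80,"turn":0},{"gripper":100,"dx":0,"dy":0,"dz":-150,"turn":0},{"gripper":100,"dx":0,"dy":0,"dz":-150,"turn":0},{"gripper":100,"dx":0,"dy":0,"dz":-150,"turn":0}]'
python3 - <<'E'
from h import *
s=read_state(); im=capture("wrist"); cv2.imwrite("pics/w3.png",im[:,:,::-1]); np.save("s3.npy",s,allow_pickle=True)
C=cam("wrist",s); c=(.4452+.0058,-.0216-.0305)
u=proj(C,[[*c,.013]])[0].astype(int); print(s["position"],u)
v,f,m=fit(C,im,(u[0]-55,u[1]-45,u[0]+55,u[1]+45),(*c,10)); print(v.round(4),f,m.sum())
t=capture("top"); print(recognise("wrist","channel_c"))
cv2.imwrite("pics/r5.png",im[:,:,::-1])
E
```

```text
time_s: 9.45
position: [0.4551, -0.0733, 0.0148]
tcp_rot: [[-0.18, 0.984, 0.001], [0.984, 0.18, -0.001], [-0.001, 0.001, -1.0]]
force: [0.7, -4.6, 4.9]
opening: 0.658
time_s: 10.25
position: [0.4557, -0.0729, 0.1677]
tcp_rot: [[-0.181, 0.984, 0.005], [0.984, 0.181, -0.002], [-0.003, 0.005, -1.0]]
force: [0.4, 0.3, -0.5]
opening: 1.0
[ 0.45568979 -0.07293073  0.16766903] [316 200]
[ 0.4501 -0.0505 10.3207] 39.52777862548828 3333
[{'extent': [501.8, 254.6, 68.8, 64.1], 'score': 0.88}, {'extent': [316.4, 202.2, 73.4, 49.1], 'score': 0.8}, {'extent': [457.8, 240.3, 66.9, 79.2], 'score': 0.61}]
```

View pics/r5.png

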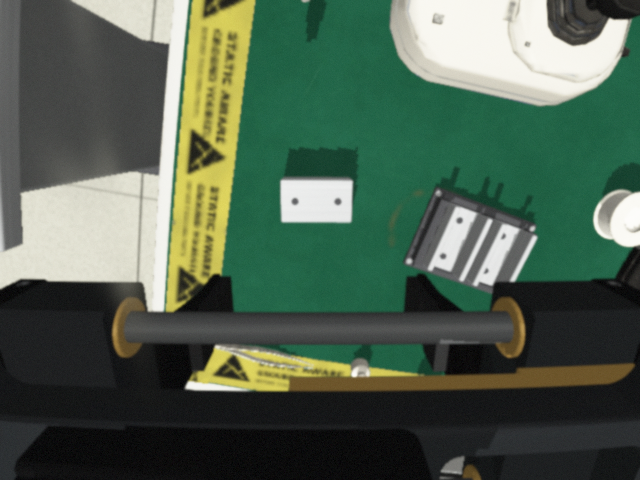

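c now lies legs-down at (0.450,-0.0505), yaw 10.3°, as a plain rectangle at (316,200); the cradle is at (471,240). Before gripping I'll view the cradle from the same tool-relative pose, so camera bias cancels.

```bash
python3 -m inch '[{"gripper":100,"dx":-27,"dy":164,"dz":-10,"turn":-1.26},{"gripper":100,"dx":-27,"dy":164,"dz":-10,"turn":-1.26},{"gripper":100,"dx":-27,"dy":164,"dz":-10,"turn":-1.26},{"gripper":100,"dx":-27,"dy":164,"dz":-10,"turn":-1.26},{"gripper":100,"dx":-27,"dy":164,"dz":-10,"turn":-1.26},{"gripper":100,"dx":-27,"dy":164,"dz":-10,"turn":-1.26},{"gripper":100,"dx":-27,"dy":164,"dz":-10,"turn":-1.26},{"gripper":100,"dx":-27,"dy":164,"dz":-10,"turn":-1.26},{"gripper":100,"dx":-27,"dy":164,"dz":-10,"turn":-1.26},{"gripper":100,"dx":-27,"dy":164,"dz":-10,"turn":-1.26},{"gripper":100,"dx":-27,"dy":164,"dz":-10,"turn":-1.26},{"gripper":100,"dx":-27,"dy":164,"dz":-10,"turn":-1.26}]'
python3 - <<'E'
from h import *
s=read_state(); im=capture("wrist"); cv2.imwrite("pics/w4.png",im[:,:,::-1]); np.save("s4.npy",s,allow_pickle=True)
R=s["tcp_rot"]; print(s["position"],np.degrees(np.arctan2(R[1,1],R[0,1])))
C=cam("wrist",s)
I=im.copy()
def box(*a,col=(255,0,0),**k):
    P=proj(C,chan(*a,**k))[[1,3,7,5]]; cv2.polylines(I,[np.round(P*16).astype(np.int32)],True,col,1,cv2.LINE_AA,4)
yc=82.5; x=np.array([np.sin(np.radians(yc)),-np.cos(np.radians(yc))])
c0=np.array([.599,-.0687])
box(*c0,yc,h=.018,w=.106,L=.078,col=(255,255,0))
for sg in(-1,1):
    box(*(c0+sg*.0225*x),yc,h=.032)
u=proj(C,[[*c0,.02]])[0].astype(int);print(u)
x0,y0=u[0]-80,u[1]-60
cv2.imwrite("pics/r6.png",np.vstack([cv2.resize(q[y0:y0+120,x0:x0+160],(400*1,300),interpolation=cv2.INTER_CUBIC) for q in (im,I)])[:,:,::-1]); print(x0,y0)
E
```

```text
time_s: 11.6
position: [0.6201, -0.0698, 0.1738]
tcp_rot: [[-0.991, 0.13, -0.002], [0.13, 0.991, 0.001], [0.002, 0.0, -1.0]]
force: [-0.1, 0.3, -0.8]
opening: 1.003
[ 0.62012724 -0.06975031  0.17383408] 82.50946809801147
[318 203]
238 143
```

View pics/r6.png

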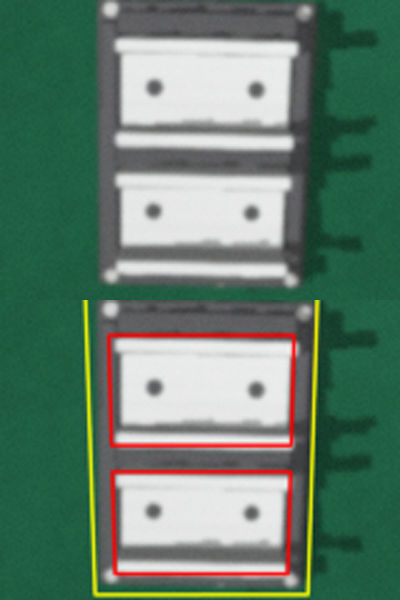

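The upper half shows the raw cradle and the lower half my model overlaid. The model needs a shift of about 1 px right and down and about 1° of rotation. I'll refine by edge contrast on the four leg-tip strips.

```bash
cat >> h.py <<'E'
from scipy.ndimage import map_coordinates, gaussian_filter
def fit_strips(C,im,v0,strips,L=.030,z=.032):
    "edge contrast fit: strips = list of (x0,x1) in m, cradle frame; v=(x,y,yaw of cradle y)"
    g=gaussian_filter(im.astype(float).mean(2),.7)
    t=np.linspace(-.9,.9,40)*L
    A=[];B=[];e=.0015
    for a,b in strips:
        for xe,d in ((a,-1),(b,1)):
            A.append(np.c_[0*t+xe-d*e,t]); B.append(np.c_[0*t+xe+d*e,t])
        xx=np.linspace(a+.001,b-.001,20)
        for d in(-1,1): A.append(np.c_[xx,0*xx+d*(L-e)]); B.append(np.c_[xx,0*xx+d*(L+e)])
    A=np.vstack(A);B=np.vstack(B)
    def cost(v):
        a=np.radians(v[2]*100); X=np.array([np.sin(a),-np.cos(a)]); Y=np.array([np.cos(a),np.sin(a)])
        f=lambda P: proj(C,np.c_[v[:2]+P[:,:1]*X+P[:,1:]*Y,0*P[:,0]+z])
        q=lambda P: map_coordinates(g,f(P)[:,::-1].T,order=1)
        return -(q(A)-q(B)).mean()
    best=None
    for dx in(-.003,0,.003):
        for dy in(-.003,0,.003):
            w=np.array([v0[0]+dx,v0[1]+dy,v0[2]/100]); sim=np.vstack([w]+[w+d for d in np.diag([.002,.002,.02])])
            o=minimize(cost,w,method="Nelder-Mead",options=dict(initial_simplex=sim,xatol=1e-6,fatol=1e-3))
            if best is None or o.fun<best.fun: best=o
    return best.x*[1,1,100],best.fun
S=[(-.0405,-.0355),(-.0095,-.0045),(.0045,.0095),(.0355,.0405)]
E
python3 - <<'E'
from h import *
s=np.load("s4.npy",allow_pickle=True).item(); C=cam("wrist",s); im=cv2.imread("pics/w4.png")[:,:,::-1].copy()
v,f=fit_strips(C,im,(.599,-.0687,82.5),S); print("nest wrist",v.round(4),f)
for n,SS in(("a",S[:2]),("b",S[2:])): print(n,fit_strips(C,im,v,SS))
t=cv2.imread("pics/top0.png")[:,:,::-1].copy(); print("top",fit_strips(cam("top"),t,v,S))
R=s["tcp_rot"]; d=R.T@(np.array([*v[:2],.037])-s["position"]); print("nest in tool",d.round(4))
s3=np.load("s3.npy",allow_pickle=True).item(); d3=s3["tcp_rot"].T@(np.array([.4501,-.0505,.026])-s3["position"]); print("c in tool(then)",d3.round(4))
im3=cv2.imread("pics/w3.png")[:,:,::-1].copy()
print("c refit by edges",fit_strips(cam("wrist",s3),im3,(.4501,-.0505,10.3),[(-.018,.018)],z=.026))
# move from here to above c with tool y at c's yaw
p=s["position"]; print("to c", (R.T@(np.array([.4501,-.0505,.10])-p)*1000).round(1), np.radians(82.5-10.3))
E
```

```text
nest wrist [ 6.00100e-01 -6.80000e-02  8.12567e+01] -87.37877009179225
a (array([ 6.00410312e-01, -6.80572856e-02,  8.12541793e+01]), np.float64(-93.46049172640657))
b (array([ 5.99820833e-01, -6.79629600e-02,  8.12652427e+01]), np.float64(-84.1728510292682))
top (array([ 6.00936317e-01, -6.70599596e-02,  8.12102459e+01]), np.float64(-45.290808881905036))
nest in tool [ 0.0198 -0.0009  0.1369]
c in tool(then) [ 0.0235 -0.0022  0.1416]
c refit by edges (array([ 0.44840374, -0.04911823, 10.30763288]), np.float64(-130.07429836658733))
to c [170.9  -3.1  74.2] 1.260127719939906
```

```bash
python3 - <<'E'
from h import *
s3=np.load("s3.npy",allow_pickle=True).item(); C=cam("wrist",s3); im=cv2.imread("pics/w3.png")[:,:,::-1].copy(); g=im.astype(int).mean(2).round().astype(int)
print("row200",g[200,274:290],"|",g[200,344:360]); print("col316 from 172",g[172:186,316],"from 214",g[214:230,316])
for v in((.4501,-.0505,10.3),(.4484,-.0491,10.3)):
    print(proj(C,chan(*v)).round(1).tolist())
im4=cv2.imread("pics/w4.png")[:,:,::-1].copy(); s4=np.load("s4.npy",allow_pickle=True).item()
E
```

```text
row200 [ 67  68  70  68  67  92 148 211 232 236 236 236 236 236 236 234] | [234 233 232 233 232 231 222 182 117  69  68  73  74  77  73  77]
col316 from 172 [ 42  45  47  52  69  93 113 146 190 225 233 234 235 236] from 214 [231 232 233 233 232 232 227 203 150  96  72  67  68  68  72  65]
[[284.9, 217.3], [282.2, 223.8], [283.9, 177.8], [281.1, 181.2], [350.1, 217.3], [352.9, 223.8], [351.1, 177.9], [354.1, 181.3]]
[[283.3, 215.5], [280.5, 221.9], [282.3, 176.0], [279.3, 179.1], [348.6, 215.5], [351.3, 221.9], [349.6, 176.0], [352.4, 179.2]]
```

The measured edge columns 280/351.5 and rows 179/222 match the edge-contrast fit of c at (0.4484,-0.0491), so the silhouette fit was off by about 1.7 mm and I use the edge fits for both. Now I go to c.

```bash
python3 -m inch '[{"gripper":100,"dx":173,"dy":-2,"dz":0,"turn":1.26},{"gripper":100,"dx":173,"dy":-2,"dz":0,"turn":1.26},{"gripper":100,"dx":173,"dy":-2,"dz":0,"turn":1.26},{"gripper":100,"dx":173,"dy":-2,"dz":0,"turn":1.26},{"gripper":100,"dx":173,"dy":-2,"dz":40,"turn":1.26},{"gripper":100,"dx":173,"dy":-2,"dz":74,"turn":1.26},{"gripper":100,"dx":173,"dy":-2,"dz":74,"turn":1.26},{"gripper":100,"dx":173,"dy":-2,"dz":74,"turn":1.26},{"gripper":100,"dx":173,"dy":-2,"dz":74,"turn":1.26},{"gripper":100,"dx":173,"dy":-2,"dz":74,"turn":1.26},{"gripper":100,"dx":173,"dy":-2,"dz":74,"turn":1.26},{"gripper":100,"dx":173,"dy":-2,"dz":74,"turn":1.26}]'; python3 - <<'E'
from h import *
s=read_state();R=s["tcp_rot"];p=s["position"];print(p,np.degrees(np.arctan2(R[1,1],R[0,1])),(R.T@(np.array([.4484,-.0491,.0325])-p)*1000).round(1))
E
```

```text
time_s: 12.85
position: [0.449, -0.0496, 0.1011]
tcp_rot: [[-0.181, 0.984, 0.0], [0.984, 0.181, -0.0], [-0.0, 0.0, -1.0]]
force: [-0.5, -0.3, 0.1]
opening: 1.0
[ 0.4489597  -0.04955049  0.10110342] 10.417272098276358 [ 0.6 -0.5 68.6]
```

```bash
python3 -m inch '[{"gripper":100,"dx":0.6,"dy":-0.5,"dz":40,"turn":0},{"gripper":100,"dx":0.6,"dy":-0.5,"dz":60,"turn":0},{"gripper":100,"dx":0.6,"dy":-0.5,"dz":68.6,"turn":0},{"gripper":100,"dx":0.6,"dy":-0.5,"dz":68.6,"turn":0},{"gripper":0,"dx":0.6,"dy":-0.5,"dz":68.6,"turn":0},{"gripper":0,"dx":0.6,"dy":-0.5,"dz":68.6,"turn":0},{"gripper":0,"dx":0.6,"dy":-0.5,"dz":68.6,"turn":0},{"gripper":0,"dx":0.6,"dy":-0.5,"dz":68.6,"turn":0},{"gripper":0,"dx":0.6,"dy":-0.5,"dz":68.6,"turn":0},{"gripper":0,"dx":0.6,"dy":-0.5,"dz":68.6,"turn":0},{"gripper":0,"dx":0.6,"dy":-0.5,"dz":68.6,"turn":0}]'; python3 - <<'E'
from h import *
s=read_state();R=s["tcp_rot"];p=s["position"];print(p,np.degrees(np.arctan2(R[1,1],R[0,1])),s["force"],s["moment"])
E
```

```text
time_s: 13.95
position: [0.4488, -0.0492, 0.0329]
tcp_rot: [[-0.18, 0.984, 0.001], [0.984, 0.18, -0.001], [-0.001, 0.001, -1.0]]
force: [0.4, 0.8, 5.1]
opening: 0.684
[ 0.4487514  -0.04916167  0.03292279] 10.367971350167998 [0.41366497 0.7512619  5.14543158] [-0.01752879  0.00465009 -0.01580638]
```

```bash
python3 -m inch '[{"gripper":0,"dx":0,"dy":0,"dz":-30,"turn":0},{"gripper":0,"dx":0,"dy":0,"dz":-75,"turn":0},{"gripper":0,"dx":-16,"dy":50,"dz":-75,"turn":-0.15},{"gripper":0,"dx":-24,"dy":75,"dz":-75,"turn":-0.3},{"gripper":0,"dx":-32,"dy":100,"dz":-75,"turn":-0.45},{"gripper":0,"dx":-39,"dy":125,"dz":-75,"turn":-0.6},{"gripper":0,"dx":-45.7,"dy":145.5,"dz":-75,"turn":-0.75},{"gripper":0,"dx":-45.7,"dy":145.5,"dz":-75,"turn":-0.9},{"gripper":0,"dx":-45.7,"dy":145.5,"dz":-75,"turn":-1.05},{"gripper":0,"dx":-45.7,"dy":145.5,"dz":-75,"turn":-1.2},{"gripper":0,"dx":-45.7,"dy":145.5,"dz":-75,"turn":-1.238},{"gripper":0,"dx":-45.7,"dy":145.5,"dz":-75,"turn":-1.238}]'
python3 - <<'E'
from h import *
s=read_state(); im=capture("wrist"); cv2.imwrite("pics/w5.png",im[:,:,::-1]); np.save("s5.npy",s,allow_pickle=True)
R=s["tcp_rot"];p=s["position"];yw=np.degrees(np.arctan2(R[1,1],R[0,1]));print(p,yw,s["force"].round(2),s["opening"])
print("to go",(R.T@(np.array([.6001,-.0680,.0435])-p)*1000).round(1))
C=cam("wrist",s); zt=p[2]-.0329+.026
v,f=fit_strips(C,im,(p[0],p[1],yw),[(-.018,.018)],z=zt); print("c in hand",v.round(4),f,(R.T@(np.array([*v[:2],zt])-p)*1000).round(1))
cv2.imwrite("pics/r7.png",im[:,:,::-1])
E
```

```text
time_s: 15.15
position: [0.5989, -0.0676, 0.1068]
tcp_rot: [[-0.988, 0.151, -0.002], [0.151, 0.988, 0.0], [0.002, 0.0, -1.0]]
force: [-0.2, 1.4, -1.1]
opening: 0.683
[ 0.59887597 -0.06756926  0.1067638 ] 81.29206161865324 [-0.2   1.37 -1.14] 0.6825897958413618
to go [-1.4 -0.3 63.3]
c in hand [ 5.989e-01 -6.920e-02  8.126e+01] -44.05330378312143 [-0.2 -1.6  6.9]
```

View pics/r7.png

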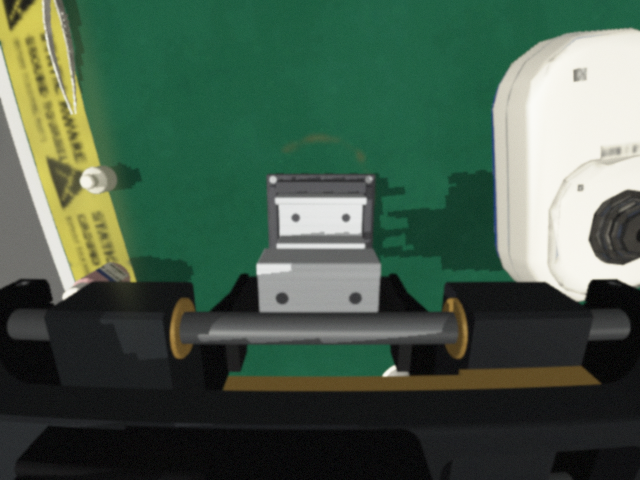

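The view shows c in hand, level, over the cradle, with the console clear. I'll cross-check the lengthwise offset in the same picture using channel_b's strips.

```bash
python3 - <<'E'
from h import *
s=np.load("s5.npy",allow_pickle=True).item(); C=cam("wrist",s); im=cv2.imread("pics/w5.png")[:,:,::-1].copy()
R=s["tcp_rot"];p=s["position"]
for SS in (S[2:],S[3:]):
    v,f=fit_strips(C,im,(.6001,-.0680,81.26),SS); print(v.round(4),f,"in tool",(R.T@(np.array([*v[:2],.0])-p)*1000).round(1))
zt=p[2]-.0329+.026
g=im.astype(int).mean(2).astype(int); print(g[275,252:266],g[275,372:388]); print(g[300,252:266],g[300,372:388])
for y in(0,-1.5): print([proj(C,[p+R@np.array([x,y/1e3+e,p[2]-zt])])[0].round(1).tolist() for x in(.018,) for e in(-.03,.03)])
E
```

```text
[ 5.98200e-01 -8.15000e-02  8.18674e+01] -54.74404355024729 in tool [ -1.6 -13.8 106.8]
[ 6.01900e-01 -5.81000e-02  8.20867e+01] -55.230336737599536 in tool [ -1.7   9.8 106.8]
[ 52  51  51  65  93 138 165 173 174 168 168 164 165 169] [167 171 167 170 168 170 162 149 114  76  56  53  51  50  52  50]
[ 20  14  18  18  16  31  76 126 154 162 159 158 162 162] [159 162 160 161 157 147 114  65  23  14   8  11  15  13  10  19]
[[258.0, 263.5], [385.4, 263.5]]
[[254.8, 263.5], [382.2, 263.5]]
```

```bash
python3 - <<'E'
from h import *
s=np.load("s5.npy",allow_pickle=True).item(); C=cam("wrist",s); im=cv2.imread("pics/w5.png")[:,:,::-1].copy()
R=s["tcp_rot"];p=s["position"]
for SS in (S[:2],S[:1]):
    v,f=fit_strips(C,im,(.6001,-.0680,81.26),SS); print(v.round(4),f,"in tool",(R.T@(np.array([*v[:2],.0])-p)*1000).round(1))
E
```

```text
[ 5.99500e-01 -6.80000e-02  8.12453e+01] -90.17355727291829 in tool [ -0.9  -0.3 106.8]
[ 6.00200e-01 -6.80000e-02  8.12818e+01] -80.3739560053427 in tool [ -1.5  -0.2 106.8]
```

Same-picture comparison: c must go about -1 mm in tool x and +1.3 mm in tool y relative to where it hangs. The camera bias cancels here, and the top camera supports the sign. I'll lower in steps.

```bash
python3 -m inch '[{"gripper":0,"dx":-1,"dy":1.3,"dz":0,"turn":0},{"gripper":0,"dx":-1,"dy":1.3,"dz":15,"turn":0},{"gripper":0,"dx":-1,"dy":1.3,"dz":28,"turn":0},{"gripper":0,"dx":-1,"dy":1.3,"dz":36,"turn":0},{"gripper":0,"dx":-1,"dy":1.3,"dz":40,"turn":0},{"gripper":0,"dx":-1,"dy":1.3,"dz":44,"turn":0},{"gripper":0,"dx":-1,"dy":1.3,"dz":48,"turn":0},{"gripper":0,"dx":-1,"dy":1.3,"dz":52,"turn":0},{"gripper":0,"dx":-1,"dy":1.3,"dz":55,"turn":0},{"gripper":0,"dx":-1,"dy":1.3,"dz":55,"turn":0}]'
```

```text
time_s: 16.2
position: [0.6005, -0.0665, 0.052]
tcp_rot: [[-0.988, 0.151, -0.001], [0.151, 0.988, 0.0], [0.001, 0.0, -1.0]]
force: [-0.9, 0.2, 0.1]
opening: 0.682
```

```bash
python3 -m inch '[{"gripper":0,"dx":0,"dy":0,"dz":3,"turn":0},{"gripper":0,"dx":0,"dy":0,"dz":5,"turn":0},{"gripper":0,"dx":0,"dy":0,"dz":6.5,"turn":0},{"gripper":0,"dx":0,"dy":0,"dz":7.5,"turn":0},{"gripper":0,"dx":0,"dy":0,"dz":7.5,"turn":0}]';python3 -m inch '[{"gripper":0,"dx":0,"dy":0,"dz":0.5,"turn":0},{"gripper":0,"dx":0,"dy":0,"dz":0.5,"turn":0}]'
```

```text
time_s: 16.7
position: [0.6007, -0.0666, 0.0447]
tcp_rot: [[-0.989, 0.151, -0.0], [0.151, 0.989, 0.0], [0.0, 0.0, -1.0]]
force: [-0.2, -0.6, -1.5]
opening: 0.679
time_s: 16.9
position: [0.6008, -0.0666, 0.0444]
tcp_rot: [[-0.988, 0.151, 0.0], [0.151, 0.988, -0.0], [-0.0, -0.0, -1.0]]
force: [-0.2, 0.2, -0.2]
opening: 0.679
```

```bash
python3 -m inch '[{"gripper":0,"dx":0,"dy":0,"dz":0.4,"turn":0},{"gripper":0,"dx":0,"dy":0,"dz":0.4,"turn":0}]';python3 -m inch '[{"gripper":0,"dx":0,"dy":0,"dz":0.4,"turn":0},{"gripper":0,"dx":0,"dy":0,"dz":0.4,"turn":0}]'
```

```text
time_s: 17.1
position: [0.6009, -0.0667, 0.044]
tcp_rot: [[-0.989, 0.151, 0.0], [0.151, 0.989, -0.0], [-0.0, -0.0, -1.0]]
force: [-0.3, -0.5, -0.5]
opening: 0.679
time_s: 17.3
position: [0.6009, -0.0667, 0.044]
tcp_rot: [[-0.989, 0.151, 0.0], [0.151, 0.989, -0.0], [-0.0, -0.0, -1.0]]
force: [-1.8, 0.5, 1.7]
opening: 0.682
```

Contact comes at TCP 0.044, the expected height. I'll press lightly, open, and rise.

```bash
python3 -m inch '[{"gripper":0,"dx":0,"dy":0,"dz":0.4,"turn":0},{"gripper":0,"dx":0,"dy":0,"dz":0.4,"turn":0}]'; python3 -m inch '[{"gripper":74,"dx":0,"dy":0,"dz":0,"turn":0},{"gripper":80,"dx":0,"dy":0,"dz":0,"turn":0},{"gripper":90,"dx":0,"dy":0,"dz":0,"turn":0},{"gripper":90,"dx":0,"dy":0,"dz":0,"turn":0},{"gripper":90,"dx":0,"dy":0,"dz":-30,"turn":0},{"gripper":90,"dx":-10,"dy":0,"dz":-80,"turn":0},{"gripper":100,"dx":-20,"dy":0,"dz":-128,"turn":0},{"gripper":100,"dx":-20,"dy":0,"dz":-128,"turn":0},{"gripper":100,"dx":-20,"dy":0,"dz":-128,"turn":0}]'
python3 - <<'E'
from h import *
s=read_state(); im=capture("wrist"); cv2.imwrite("pics/w6.png",im[:,:,::-1]); np.save("s6.npy",s,allow_pickle=True)
R=s["tcp_rot"];p=s["position"];C=cam("wrist",s);print(p)
v,f=fit_strips(C,im,(.6009,-.0670,81.3),[(-.018,.018)],z=.037); print("c",v.round(4),f)
for SS in([S[0],S[3]],[S[0]],[S[3]]): print(fit_strips(C,im,(.6001,-.0680,81.26),SS))
u=proj(C,[[.6,-.068,.03]])[0].astype(int); sc=capture("scene")
a=cv2.resize(im[u[1]-60:u[1]+60,u[0]-80:u[0]+80],(800,600),interpolation=cv2.INTER_CUBIC); cv2.imwrite("pics/r8.png",cv2.resize(a,(480,360))[:,:,::-1])
cv2.imwrite("pics/scene_end.png",sc[:,:,::-1])
E
```

```text
time_s: 17.5
position: [0.6009, -0.0667, 0.044]
tcp_rot: [[-0.989, 0.151, 0.0], [0.151, 0.989, -0.0], [-0.0, -0.0, -1.0]]
force: [-1.1, -0.5, 5.2]
opening: 0.684
time_s: 18.4
position: [0.6213, -0.0698, 0.1726]
tcp_rot: [[-0.989, 0.151, 0.003], [0.151, 0.989, -0.001], [-0.003, -0.0, -1.0]]
force: [-1.5, -0.1, -0.5]
opening: 0.991
[ 0.6213224  -0.06984315  0.17255161]
c [ 6.00800e-01 -6.85000e-02  8.13574e+01] -74.80570058542759
(array([ 6.00024743e-01, -6.80397383e-02,  8.11611446e+01]), np.float64(-87.54012276907994))
(array([ 6.00508456e-01, -6.79141110e-02,  8.14469178e+01]), np.float64(-81.1447247937827))
(array([ 5.99749478e-01, -6.78781456e-02,  8.09845445e+01]), np.float64(-99.47801936673167))
```

View pics/r8.png

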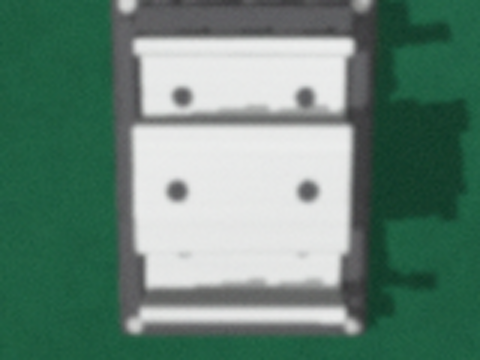

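The final view shows c web-up across the middle at (242,190) in the crop, its ends flush with both cradle channels, whose positions are unchanged. Handing in.

```bash
python3 - <<'E'
from rig import *
print(hand_in(), read_state()["time_s"])
E
```

```text
the job is handed in; nothing more can be done
the job is handed in; nothing more can be done
```

The loose channel is nested legs-down over the other two, released, and the job is handed in at about 18.5 s of the 72 s.

**How it was done:** The tool cannot tilt, so I turned the channel with two 90° rolls on the bench. Each time I gripped one leg by its ends, pulled it round its lower edge and let it go. I then took it by the ends of its web, turned it about 71°, and lowered it until it touched at the expected height (measured TCP 0.044 m). I pressed with about 5 N before opening.

**Last checks:**
- **Position:** the channel sits about 0.8 mm across, 0.4 mm lengthwise and 0.2° from the middle of the other two, by the fitted wrist picture.
- **Other two channels:** their fitted positions match those from before the placing, to about 0.5 mm.
- **Level:** I judged this from the contact height and the picture, without measuring the tilt separately.
- **Rest of the bench:** I did not compare it before and after; the arm stayed clear of everything else.

**Disagreements along the way:**
- My first outline fit of the turned channel was about 2 mm off the edge fit. The raw pixel edges backed the edge fit, so I used that.
- The wrist camera put the gripped channel 1.6 mm off the finger centre line. I cancelled this by comparing the channel and cradle in the same picture.
- The top camera's cradle position differed by about 1 mm.

I viewed 12 pictures, two over the budget of 10.

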